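# Load the sample carrier with the capped samples

## Robot

A 6-joint arm with a two-finger parallel gripper is mounted at the origin on the work surface. World frame = base frame: x ahead of the robot, y to its left, z up, the work surface at z = 0. Lengths are in m, angles in rad, forces in N, time in s.
With the tool pointing down it reaches from about 0.35 to 0.975 m from the base axis. Payload 4.9 kg.
Tool frame: the origin (TCP) lies on the centre line of the jaws, within the pads' length; the fingertips stand 8 mm ahead of it and the grasp point (between the pads) lies 11 mm behind it; z points along the fingers, y is the direction in which the jaws open and shut (so a half turn about z gives the same grasp; the last joint's range is limited). The gripper opens to 85 mm and grips with 20 to 120 N. Pads are 22 mm wide; open, the fingers measure 114 mm over their backs; the gripper's body (76 mm by 85 mm) begins 54 mm behind the grasp point. The pads swing forward as they close: fully open they stand 13 mm farther back than shut.
Start: joints at [-1.221, 0.053, 1.613, -0, 1.476, -0.119], TCP at [0.282, -0.558, 0.239] pointing down, gripper open.
Joint ranges: [-3.01, 3.01], [-1.01, 2.22], [0.06, 2.58], [-1.02, 4.17], [0.09, 2.62], [-3.14, 3.14]. Speed limits (rad/s): [2.57, 2.57, 3.14, 3.14, 3.14, 3.14].

## Interface

Orientations are given as a unit quaternion [w, x, y, z].
In Python, from plant import manip gives the robot as it stands.
- The arm moves only by the tool step_arm, never from a script. Its argument "deltas" is a list of rows, each a list of 7 numbers: the shift along the tool's x, y, z in m, then the turn, a rotation vector about the tool's x, y, z in rad, then the gripper command: -1 is fully open, 1 is shut, values between are in proportion. In form: [[dx, dy, dz, ax, ay, az, hand], ...]. A call has 1 to 20 rows; each row is the pose to reach, as a shift and turn from the pose commanded when the call began, along the tool's axes at that moment; what a row does not reach only later rows make up. A row lasts 1/10 s, in which the tool goes at most 50 mm and 8.59 degrees, less where a joint would pass 70% of its speed; a pose out of reach is approached as far as the arm can. A call with a gripper value outside its range is refused whole. The fingers move at their own pace and stop on an object; the grip force is fixed at half the most. Time passes only in rows, so rows that repeat a pose let the fingers close. It gives the time, the measured TCP pose, the force and the opening at its end, in the units of the state.
- manip.state(): the state, without advancing time (a new reading comes with each control period).
- manip.grab_frame(name): name is "side" or "top"; returns the picture (384x512x3 uint8, red, green, blue); there is no depth.
- manip.get_calibration(name): a dict with "fov_y" (degrees; the focal length in pixels is half the picture's height over the tangent of half this angle, whatever the lens; pixels are square), "cx", "cy" (the principal point, pixels), "R" (3x3) and "t" (3): a world point X has camera coordinates R X + t. Camera axes: x right, y down, z forward; pixel columns grow to the right and rows downward; lengths in m; the calibration is good to about 2 mm. A picture is of the moment at which its call begins. get_calibration takes no time and is no camera call.
- manip.job_done(): hands the job in, once; it reports no verdict.
The state is a dict: "time": time; "joint_pos": joint angles; "joint_vel": joint speeds; "joint_efforts": joint torques, N m; "tool_pos": TCP position; "tool_rot": TCP orientation; "contact_force": force on the tool from outside, world axes, zero at the start; "ft_torque": the same for the moment, N m; "gripper_width": opening from 0.0 (shut) to 1.0 (fully open).
Only numpy, scipy, OpenCV 4.12 (cv2) and the standard library are available. Lean on these libraries where they do the work, as an engineer would, in place of code of your own. Each camera call takes 0.05 s, during which the arm holds its last target.

## Task

Gather the four capped sample containers from the bench into the blue carrier, keeping them upright: the two large jars in its two large bays and the two small vials in its two small bays, one to a bay, each standing on the bay's floor. The jar and the vial without caps are not ready: leave them, and the other things on the bench, standing where they are.

Things in the scene. Friction and masses are not known exactly. Their poses are not given: they have to be found in the camera images.
- carrier: Blue tray, immovable, any yaw; 125 (x) by 170 mm (y), walls 26 high, 5 thick, floor 4 thick. Origin: centre of underside, z up. Bays, inner x by y: large 64 by 70 mm, centres at x -25.5, y +45 and -45; small 46 by 70 mm, centres at x +34.5, y +45 and -45. A solid web 20 mm broad, black strip on top, runs along x between the bays of each pair: fingers have most room along its y.
- jar_a: Capped large sample jar: white plastic, upright, round, 46 mm diameter, 80 mm tall over its flat closed white ribbed screw cap (the top 18 mm, also 46 mm wide). Origin at the centre of its underside, z up. About 120 g. May be gripped on body or cap. Like its twin; belongs in either large bay.
- jar_b: Capped large sample jar: white plastic, upright, round, 46 mm diameter, 80 mm tall over its flat closed white ribbed screw cap (the top 18 mm, also 46 mm wide). Origin at the centre of its underside, z up. About 120 g. May be gripped on body or cap. Like its twin; belongs in either large bay.
- vial_a: Capped small sample vial: white plastic, upright, round, 30 mm diameter, 64 mm tall over its flat closed white ribbed screw cap (the top 14 mm, also 30 mm wide). Origin at the centre of its underside, z up. About 50 g. May be gripped on body or cap. Like its twin; belongs in either small bay.
- vial_b: Capped small sample vial: white plastic, upright, round, 30 mm diameter, 64 mm tall over its flat closed white ribbed screw cap (the top 14 mm, also 30 mm wide). Origin at the centre of its underside, z up. About 50 g. May be gripped on body or cap. Like its twin; belongs in either small bay.
- open_jar: Look-alike to leave: white plastic jar like the large jars, 46 mm diameter, but with no cap: a narrower threaded neck (38 mm) and an open mouth, hollow inside, 77 mm tall. Origin at the centre of its underside, z up.
- open_vial: Look-alike to leave: white plastic vial like the small vials, 30 mm diameter, but with no cap: a narrower threaded neck (22 mm) and an open mouth, hollow inside, 61 mm tall. Origin at the centre of its underside, z up.
- beaker: Bystander: empty glass beaker, 70 mm diameter, 85 mm tall, standing at the far side of the work. Origin at the centre of its underside.
- tip_box: Bystander: grey box with a clear lid, 70 (x) by 90 mm (y), 47 mm tall, at the far side of the work. Origin at the centre of its underside.
Not all that is in view belongs to the job. Of the things like the carrier, leave any that is red or yellow; of the rest the larger one is meant.

How it is judged:
At the end, for the whole second after the job is handed in: A capped jar in each large bay, a capped vial in each small bay: axis inside the bay, underside within 4 mm of its floor, tilt under 7 degrees, released, at rest (under 20 mm/s). Open jar, open vial, beaker and tip box upright (7 degrees), within 30 mm of their starts, at rest (((x of jar_a in the frame of carrier between -0.0575 and 0.0065 m and y of jar_a in the frame of carrier between 0.01 and 0.08 m and x of jar_b in the frame of carrier between -0.0575 and 0.0065 m and y of jar_b in the frame of carrier between -0.08 and -0.01 m) or (x of jar_a in the frame of carrier between -0.0575 and 0.0065 m and y of jar_a in the frame of carrier between -0.08 and -0.01 m and x of jar_b in the frame of carrier between -0.0575 and 0.0065 m and y of jar_b in the frame of carrier between 0.01 and 0.08 m)) and ((x of vial_a in the frame of carrier between 0.0115 and 0.0575 m and y of vial_a in the frame of carrier between 0.01 and 0.08 m and x of vial_b in the frame of carrier between 0.0115 and 0.0575 m and y of vial_b in the frame of carrier between -0.08 and -0.01 m) or (x of vial_a in the frame of carrier between 0.0115 and 0.0575 m and y of vial_a in the frame of carrier between -0.08 and -0.01 m and x of vial_b in the frame of carrier between 0.0115 and 0.0575 m and y of vial_b in the frame of carrier between 0.01 and 0.08 m)) and z of jar_a in the frame of carrier between 0.001 and 0.008 m and angle between each of jar_a, jar_b, vial_a, vial_b, open_jar, open_vial, beaker, tip_box's own z axis and vertical below 0.12 rad and linear speed of each of jar_a, jar_b, vial_a, vial_b, open_jar, open_vial, beaker, tip_box below 0.02 m/s and z of jar_b in the frame of carrier between 0.001 and 0.008 m and z of vial_a in the frame of carrier between 0.001 and 0.008 m and z of vial_b in the frame of carrier between 0.001 and 0.008 m and distance of each of open_jar, open_vial, beaker, tip_box from where it was at the start of the episode below 0.03 m); the robot touches nothing.
It fails at once if a capped jar or vial is tipped by more than 0.6 rad (34 degrees) (angle between any of jar_a, jar_b, vial_a, vial_b's own z axis and vertical above 0.6 rad).
It fails at once if the open jar or the open vial is moved by more than 30 mm (distance of any of open_jar, open_vial from where it was at the start of the episode above 0.03 m).
It fails at once if the beaker or the tip box is moved by more than 30 mm (distance of any of beaker, tip_box from where it was at the start of the episode above 0.03 m).
It also fails if it takes over 109 s, if anything falls off the work surface, if the arm or the gripper's body presses on something with over 40 N, if the wrist force passes 120 N, or if a joint passes its speed limit or range.

## Working session

There is one attempt and no reset: what is moved stays moved. The work goes in short steps, Python scripts to look and compute and a tool call to move; the robot and the scene stay as the last step left them, time stands still between calls to the robot, and variables do not carry over. Pictures are saved under pics/ and viewed, and the job is handed in when it is done.

Besides the shell and the picture viewer there is one more tool, called after "Call:" as name(argument=value, ...) on one line, values as JSON. step_arm: Moves the arm, as the interface text tells. Its arguments: {"type":"object","properties":{"deltas":{"type":"array"}},"required":["deltas"]}

```bash
ls; mkdir -p pics; python3 - <<'E'
from plant import manip
import cv2
for n in("top","side"):
    im=manip.grab_frame(n); cv2.imwrite(f"pics/{n}0.png",im[:,:,::-1])
    c=manip.get_calibration(n); print(n,c)
s=manip.state(); print(s)
E
```

```text
pics
top {'fov_y': 48.85967201345153, 'cx': 247.78237657397898, 'cy': 188.86454282255613, 'R': array([[ 0.010352  , -0.99994547, -0.0013754 ],
       [-0.99802882, -0.010247  , -0.06191508],
       [ 0.06189761,  0.00201364, -0.99808047]]), 't': array([-0.01051097,  0.49740728,  1.07596905])}
side {'fov_y': 42.96435361012944, 'cx': 255.49895124735536, 'cy': 187.76737191771116, 'R': array([[ 0.96356471, -0.26696502, -0.01651438],
       [-0.18924797, -0.63682286, -0.74742348],
       [ 0.18901919,  0.7233162 , -0.66414262]]), 't': array([-0.47975796,  0.11383157,  1.35264331])}
{'time': 0.1, 'joint_pos': array([-1.22097586e+00,  5.32861030e-02,  1.61414659e+00,  1.43072770e-05,
        1.47598407e+00, -1.18999018e-01]), 'joint_vel': array([-4.64070107e-06, -1.34914382e-03, -3.88402694e-03,  1.01085906e-03,
        3.06894117e-04,  2.29811078e-04]), 'joint_efforts': array([ 9.28537656e-05, -3.94904137e+01, -3.71362460e+01, -1.29823088e-04,
        3.95258467e-03, -1.59152787e-06]), 'tool_pos': array([ 0.28221403, -0.55705114,  0.23819491]), 'tool_rot': array([-9.06807775e-04,  9.72651364e-01,  2.32268149e-01, -9.79539112e-05]), 'contact_force': array([ 0.51666189,  0.18198249, -0.64325038]), 'ft_torque': array([-0.04393488, -0.0203225 , -0.01315334]), 'gripper_width': 0.9986718954440752}
```

View pics/top0.png

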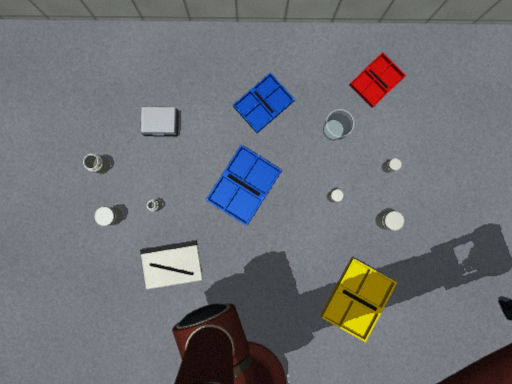

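View pics/side0.png

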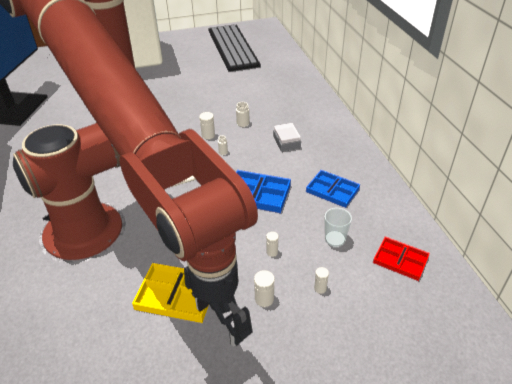

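The top view shows the large blue carrier at about (244,185). The capped jars are at (105,216) and (392,220), the capped vials at (336,195) and (394,165). The open jar is at (93,162) and the open vial at (154,205). The yellow, red and small blue trays are decoys.

```bash
cat > h.py <<'E'
import numpy as np, cv2
from plant import manip
C={n:manip.get_calibration(n) for n in("top","side")}
def f(n): return 192/np.tan(np.radians(C[n]["fov_y"])/2)
def ray(n,u,v,z):
    c=C[n]; d=c["R"].T@np.array([(u-c["cx"])/f(n),(v-c["cy"])/f(n),1]); o=-c["R"].T@c["t"]
    return o+d*(z-o[2])/d[2]
def proj(n,X):
    c=C[n]; p=c["R"]@np.asarray(X,float)+c["t"]; return p[:2]/p[2]*f(n)+[c["cx"],c["cy"]]
E
python3 - <<'E'
from h import *
im=cv2.imread("pics/top0.png")
print("cam",-C["top"]["R"].T@C["top"]["t"])
b=im.astype(int)
m=((b[:,:,0]>110)&(b[:,:,2]<90)&(b[:,:,0]-b[:,:,2]>60)).astype(np.uint8)
m=cv2.morphologyEx(m,cv2.MORPH_CLOSE,np.ones((9,9)))
for c in cv2.findContours(m,0,2)[0]:
    if cv2.contourArea(c)<300: continue
    r=cv2.minAreaRect(c); bx=cv2.boxPoints(r); P=np.array([ray("top",*p,0.026)for p in bx]); print(r, P[:,:2].round(4).tolist(), [np.linalg.norm(P[i]-P[(i+1)%4]).round(4) for i in range(2)], P.mean(0).round(4))
hsv=cv2.cvtColor(im,cv2.COLOR_BGR2HSV)
m=((hsv[:,:,2]>170)&(hsv[:,:,1]<60)).astype(np.uint8)
for c in cv2.findContours(m,0,2)[0]:
    if cv2.contourArea(c)<20: continue
    print(cv2.minAreaRect(c), cv2.contourArea(c))
rows=[]
for (u,v) in [(105,216),(392,220),(336,195),(394,165),(93,162),(154,205)]:
    rows.append(cv2.resize(im[v-20:v+20,u-20:u+20],(260,260),interpolation=cv2.INTER_NEAREST))
cv2.imwrite("pics/crops.png",np.vstack([np.hstack(rows[:3]),np.hstack(rows[3:])]))
E
```

```text
cam [ 0.4299357  -0.00758008  1.10468625]
((243.40586853027344, 184.57644653320312), (49.162452697753906, 66.80265045166016), 32.47119140625) [[0.4683, 0.1042], [0.6144, 0.0143], [0.5472, -0.0928], [0.4023, -0.0024]] [np.float64(0.1715), np.float64(0.1264)] [0.5081 0.0058 0.026 ]
((263.1722412109375, 101.69806671142578), (36.975669860839844, 50.59137725830078), 48.990909576416016) [[0.7157, 0.0379], [0.8043, -0.0604], [0.7312, -0.1237], [0.6433, -0.0256]] [np.float64(0.1323), np.float64(0.0967)] [ 0.7236 -0.043   0.026 ]
((170.8463592529297, 266.8473815917969), (35.44513702392578, 56.495670318603516), 80.83765411376953) 1908.0
((394.0, 220.0), (18.0, 18.0), 0.0) 248.5
((103.5, 216.0), (18.0, 17.0), 90.0) 251.0
((336.9000244140625, 194.6999969482422), (11.180339813232422, 11.180339813232422), 26.56505012512207) 94.0
((395.0, 163.5), (11.0, 10.0), 90.0) 90.5
((157.0, 119.0), (24.0, 32.0), 90.0) 745.5
```

View pics/crops.png

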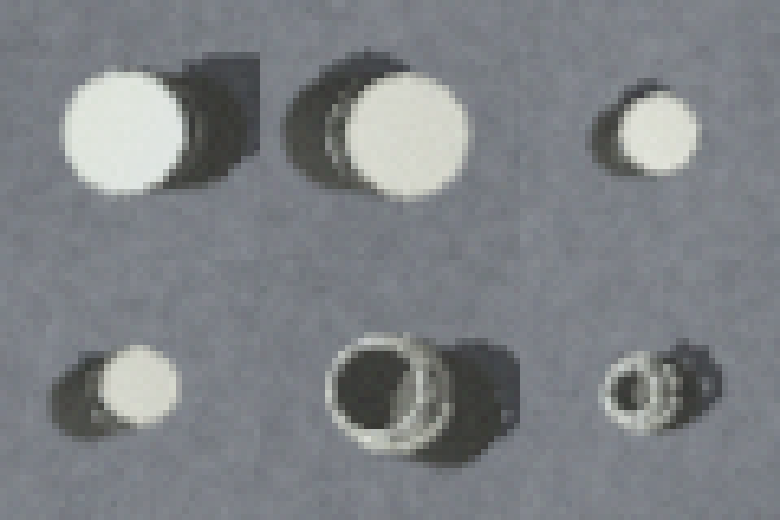

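The caps are clean discs, and both open ones show mouths. The carrier measures 126 x 171 mm, against 125 x 170 given. Next I need its direction and the object positions.

```bash
python3 - <<'E'
from h import *
im=cv2.imread("pics/top0.png"); hsv=cv2.cvtColor(im,cv2.COLOR_BGR2HSV)
x=np.array([.524,.852]);c=np.array([.5081,.0058]); y=np.array([-.852,.524])
big=cv2.resize(im[140:230,200:290],None,fx=6,fy=6,interpolation=cv2.INTER_NEAREST)
for s,col in((1,(0,255,0)),(-1,(0,0,255))):
  for a,b in((-.0255,.045),(-.0255,-.045),(.0345,.045),(.0345,-.045)):
    X=c+s*(a*x+b*y); p=(proj("top",[*X,.004])-[200,140]+.5)*6
    cv2.circle(big,tuple(int(k)for k in p),3 if a>0 else 8,col,1)
  p=(proj("top",[*(c+s*.009*x),.026])-[200,140]+.5)*6;q=(proj("top",[*(c+s*(.009*x+.08*y)),.026])-[200,140]+.5)*6
  cv2.line(big,tuple(int(k)for k in p),tuple(int(k)for k in q),col,1)
cv2.imwrite("pics/carr.png",big)
m=((hsv[:,:,2]>180)&(hsv[:,:,1]<60)).astype(np.uint8)
for n,u,v,z in[("jarL",103.5,216,.08),("jarR",394,220,.08),("v1",336.9,194.7,.064),("v2",395,163.5,.064)]:
    w=np.zeros_like(m);w[int(v)-12:int(v)+13,int(u)-12:int(u)+13]=1
    w*=m; M=cv2.moments(w,True); uu,vv=M['m10']/M['m00'],M['m01']/M['m00']
    D=2*np.sqrt(M['m00']/np.pi)*(1.1047-z)/f("top")
    P=ray("top",uu,vv,z);print(n,uu,vv,P.round(4),"diam",D.round(4),"side px",proj("side",P).round(1))
for n,u,v,z in[("oj",92,160,.077),("ov",152,205,.061)]: print(n,ray("top",u,v,z).round(3))
E
```

```text
jarL 103.38518518518518 215.84814814814814 [0.4245 0.3433 0.08  ] diam 0.0449 side px [206.4 114.4]
jarR 394.24334600760454 220.38403041825094 [ 0.4208 -0.3602  0.08  ] diam 0.0444 side px [264.5 276.7]
v1 336.83653846153845 195.08653846153845 [ 0.4814 -0.225   0.064 ] diam 0.0283 side px [272.5 234.3]
v2 395.0612244897959 163.8469387755102 [ 0.5602 -0.3693  0.064 ] diam 0.0275 side px [322.4 270.6]
oj [0.561 0.377 0.077]
ov [0.452 0.231 0.061]
```

View pics/carr.png

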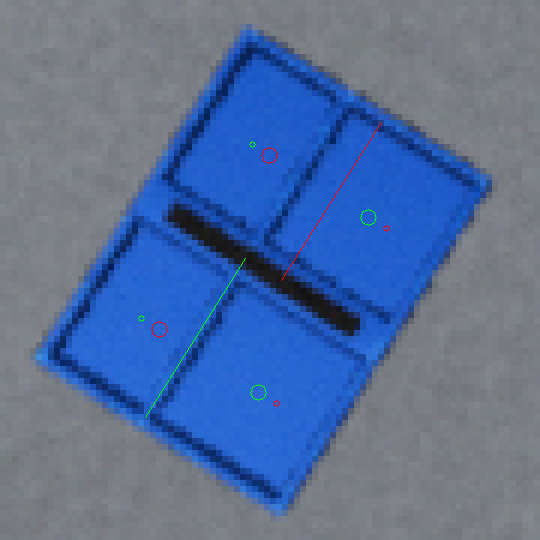

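```bash
python3 - <<'E'
from h import *
im=cv2.imread("pics/side0.png")
cv2.imwrite("pics/sidebig.png",cv2.resize(im[95:315,130:380],None,fx=2.7,fy=2.7,interpolation=cv2.INTER_NEAREST))
E
```

```text
(no output)
```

View pics/sidebig.png

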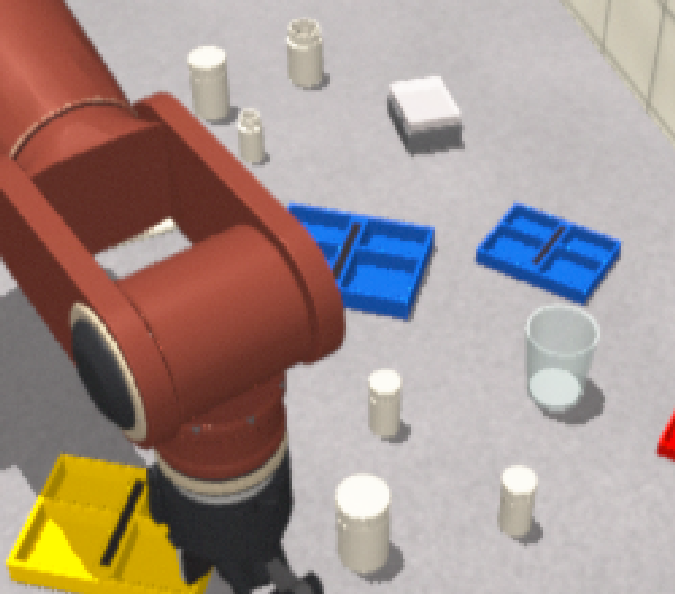

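The larger part of the carrier lies toward image right, and the bay marks (green) fall in the bay centres, so carrier +x points along yaw 58.3°. The sizes and the side view agree. I'll align the tool with the carrier once and keep that orientation for all four.

```bash
cat >> h.py <<'E'
from scipy.spatial.transform import Rotation as Ro
c0=np.array([.5081,.0058]);Y=np.radians(58.3);cx_=np.array([np.cos(Y),np.sin(Y)]);cy_=np.array([-cx_[1],cx_[0]])
T={"jarR":(.4208,-.3602),"jarL":(.4245,.3433),"v1":(.4814,-.2250),"v2":(.5602,-.3693)}
for n,a,b in(("L+",-.0255,.045),("L-",-.0255,-.045),("S+",.0345,.045),("S-",.0345,-.045)): T[n]=tuple(c0+a*cx_+b*cy_)
Rt=np.array([[cx_[0],-cy_[0],0],[cx_[1],-cy_[1],0],[0,0,-1]])
def go(name,z):
    s=manip.state(); w,x,y,zz=s["tool_rot"]; R=Ro.from_quat([x,y,zz,w]).as_matrix()
    p=T[name] if isinstance(name,str) else name
    print(name,"d",(R.T@(np.array([*p,z])-s["tool_pos"])).round(4),"rot",Ro.from_matrix(R.T@Rt).as_rotvec().round(4),"t",round(s["time"],2),"pos",s["tool_pos"].round(4),"w",round(s["gripper_width"],3))
E
python3 -c "
from h import *
print({k:np.round(v,4) for k,v in T.items()})
go('jarR',.16)"
```

```text
{'jarR': array([ 0.4208, -0.3602]), 'jarL': array([0.4245, 0.3433]), 'v1': array([ 0.4814, -0.225 ]), 'v2': array([ 0.5602, -0.3693]), 'L+': array([0.4564, 0.0078]), 'L-': array([ 0.533 , -0.0395]), 'S+': array([0.4879, 0.0588]), 'S-': array([0.5645, 0.0115])}
jarR d [ 0.2126 -0.1129  0.0784] rot [-0.0017 -0.0007 -0.5487] t 0.1 pos [ 0.2822 -0.5571  0.2382] w 0.999
```

Call:
step_arm(deltas=[[0.213,-0.113,0.078,-0.002,-0.001,-0.549,-1],[0.213,-0.113,0.078,-0.002,-0.001,-0.549,-1],[0.213,-0.113,0.078,-0.002,-0.001,-0.549,-1],[0.213,-0.113,0.078,-0.002,-0.001,-0.549,-1],[0.213,-0.113,0.078,-0.002,-0.001,-0.549,-1],[0.213,-0.113,0.078,-0.002,-0.001,-0.549,-1],[0.213,-0.113,0.078,-0.002,-0.001,-0.549,-1],[0.213,-0.113,0.078,-0.002,-0.001,-0.549,-1],[0.213,-0.113,0.078,-0.002,-0.001,-0.549,-1],[0.213,-0.113,0.078,-0.002,-0.001,-0.549,-1]])

```text
time: 1.1
tool_pos: [0.4209, -0.3619, 0.162]
tool_rot: [0.002, 0.874, 0.486, -0.0]
contact_force: [0.2, 0.2, 0.6]
gripper_width: 1.002
```

```bash
python3 -c "
from h import *
go('jarR',.042)
s=manip.state();print(s['contact_force'])"
```

```text
jarR d [ 0.0016 -0.0013  0.12  ] rot [ 0.0027  0.0019 -0.0017] t 1.1 pos [ 0.4209 -0.3619  0.162 ] w 1.002
[0.22511675 0.20526518 0.57151438]
```

Call:
step_arm(deltas=[[0.001,-0.001,0.03,0,0,0,-1],[0.001,-0.001,0.06,0,0,0,-1],[0.001,-0.001,0.09,0,0,0,-1],[0.001,-0.001,0.11,0,0,0,-1],[0.001,-0.001,0.12,0,0,0,-1],[0.001,-0.001,0.12,0,0,0,-1],[0.001,-0.001,0.12,0,0,0,1],[0.001,-0.001,0.12,0,0,0,1],[0.001,-0.001,0.12,0,0,0,1],[0.001,-0.001,0.12,0,0,0,1],[0.001,-0.001,0.12,0,0,0,1],[0.001,-0.001,0.12,0,0,0,1],[0.001,-0.001,0.12,0,0,0,1],[0.001,-0.001,0.12,0,0,0,1]])

```text
time: 2.5
tool_pos: [0.422, -0.3604, 0.0432]
tool_rot: [0.003, 0.873, 0.487, -0.0]
contact_force: [0.3, -0.6, 5.9]
gripper_width: 0.513
```

```bash
python3 -c "
from h import *
go('L-',.17)
im=manip.grab_frame('side');cv2.imwrite('pics/g1.png',cv2.resize(im[180:340,180:400,::-1],None,fx=3,fy=3))"
```

```text
L- d [ 0.331  -0.0735 -0.128 ] rot [0.0044 0.0025 0.0004] t 2.5 pos [ 0.422  -0.3604  0.0432] w 0.513
```

View pics/g1.png

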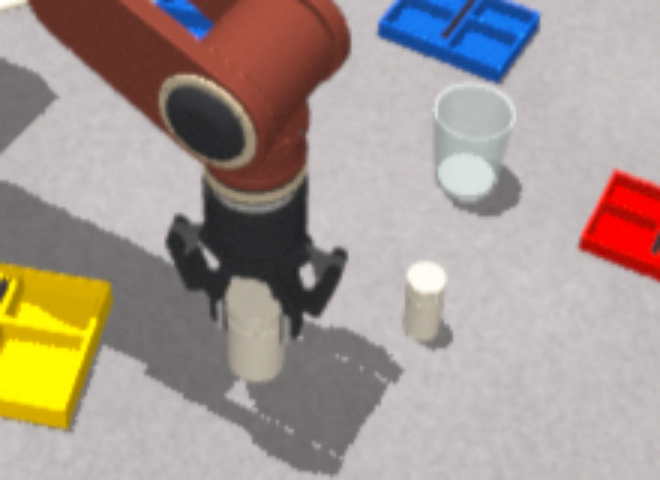

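The jar is gripped upright between the pads. Next: lift and carry to L-.

Call:
step_arm(deltas=[[0,0,-0.01,0,0,0,1],[0,0,-0.035,0,0,0,1],[0,0,-0.07,0,0,0,1],[0,0,-0.105,0,0,0,1],[0.01,-0.002,-0.125,0,0,0,1],[0.03,-0.007,-0.128,0,0,0,1],[0.06,-0.014,-0.128,0,0,0,1],[0.1,-0.022,-0.128,0,0,0,1],[0.14,-0.031,-0.128,0,0,0,1],[0.18,-0.04,-0.128,0,0,0,1],[0.22,-0.049,-0.128,0,0,0,1],[0.26,-0.058,-0.128,0,0,0,1],[0.295,-0.066,-0.128,0,0,0,1],[0.318,-0.071,-0.128,0,0,0,1],[0.328,-0.073,-0.128,0,0,0,1],[0.331,-0.0735,-0.128,0,0,0,1],[0.331,-0.0735,-0.128,0,0,0,1],[0.331,-0.0735,-0.128,0,0,0,1]])

```text
time: 4.35
tool_pos: [0.532, -0.0398, 0.1686]
tool_rot: [0.001, 0.874, 0.487, -0.0]
contact_force: [0.8, -0.1, -1.2]
gripper_width: 0.516
```

```bash
python3 -c "
from h import *
go('L-',.048)
for n in('side','top'):
  im=manip.grab_frame(n);cv2.imwrite('pics/g2%s.png'%n,im[:,:,::-1])
a=cv2.imread('pics/g2side.png')[100:300,150:370];b=cv2.imread('pics/g2top.png')[100:300,150:300]
cv2.imwrite('pics/g2.png',cv2.resize(np.hstack([a,b]),None,fx=2.1,fy=2.1))"
```

```text
L- d [0.001  0.0005 0.1206] rot [ 0.0015  0.002  -0.001 ] t 4.35 pos [ 0.532  -0.0398  0.1686] w 0.516
```

View pics/g2.png

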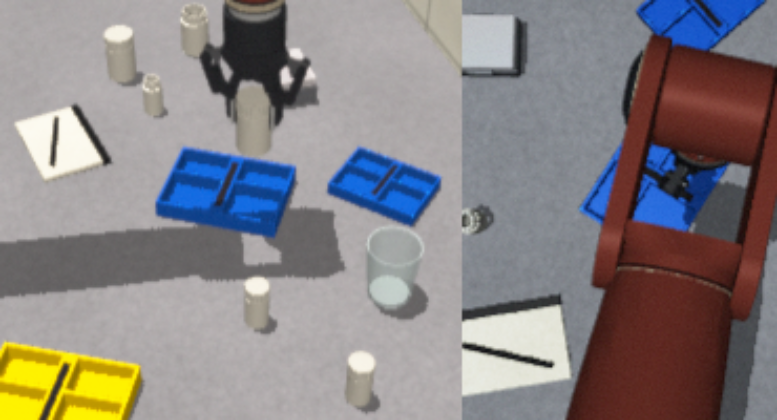

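The jar hangs upright over the carrier and the rest of the bench is undisturbed. Next: lower and release.

Call:
step_arm(deltas=[[0.001,0,0.02,0,0,0,1],[0.001,0,0.055,0,0,0,1],[0.001,0,0.09,0,0,0,1],[0.001,0,0.108,0,0,0,1],[0.001,0,0.116,0,0,0,1],[0.001,0,0.121,0,0,0,1],[0.001,0,0.121,0,0,0,1],[0.001,0,0.121,0,0,0,1]])

```text
time: 5.25
tool_pos: [0.5341, -0.0386, 0.0491]
tool_rot: [0.002, 0.873, 0.487, 0.001]
contact_force: [-0.2, -0.2, -1.0]
gripper_width: 0.516
```

```bash
python3 -c "
from h import *
go('L-',.048)
im=manip.grab_frame('side')
cv2.imwrite('pics/g3.png',cv2.resize(im[140:240,200:330,::-1],None,fx=5,fy=5))"
```

```text
L- d [-0.0013 -0.0004  0.0011] rot [0.0041 0.0006 0.    ] t 5.25 pos [ 0.5341 -0.0386  0.0491] w 0.516
```

View pics/g3.png

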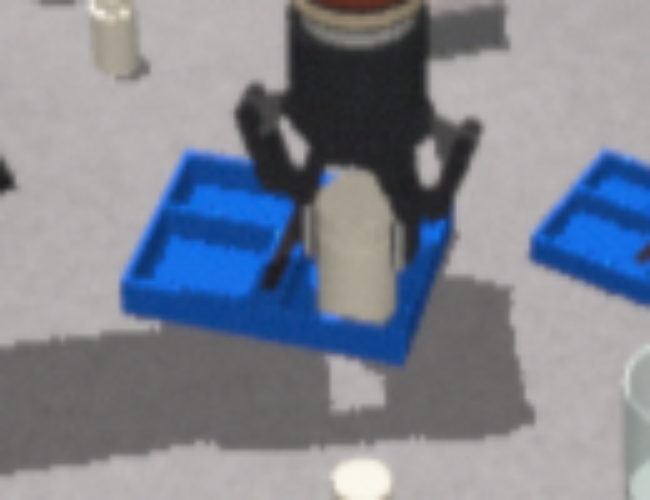

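The jar is inside the bay just above the floor. I'll lower 2 mm, open and rise.

Call:
step_arm(deltas=[[-0.001,0,0.002,0,0,0,1],[-0.001,0,0.002,0,0,0,1],[-0.001,0,0.002,0,0,0,0.4],[-0.001,0,0.002,0,0,0,-0.3],[-0.001,0,0.002,0,0,0,-1],[-0.001,0,0.002,0,0,0,-1],[-0.001,0,0.002,0,0,0,-1],[-0.001,0,0.002,0,0,0,-1],[-0.001,0,-0.02,0,0,0,-1],[-0.001,0,-0.06,0,0,0,-1],[-0.001,0,-0.1,0,0,0,-1],[-0.001,0,-0.12,0,0,0,-1],[-0.001,0,-0.12,0,0,0,-1]])

```text
time: 6.6
tool_pos: [0.5348, -0.0394, 0.1722]
tool_rot: [0.004, 0.873, 0.487, 0.003]
contact_force: [0.4, -0.1, 0.0]
gripper_width: 1.001
```

```bash
python3 -c "
from h import *
go('v1',.16)
im=manip.grab_frame('side')
cv2.imwrite('pics/g4.png',cv2.resize(im[100:300,200:400,::-1],None,fx=3,fy=3))"
```

```text
v1 d [-0.186   0.0519  0.0125] rot [ 0.0093 -0.0012  0.0003] t 6.6 pos [ 0.5348 -0.0394  0.1722] w 1.001
```

View pics/g4.png

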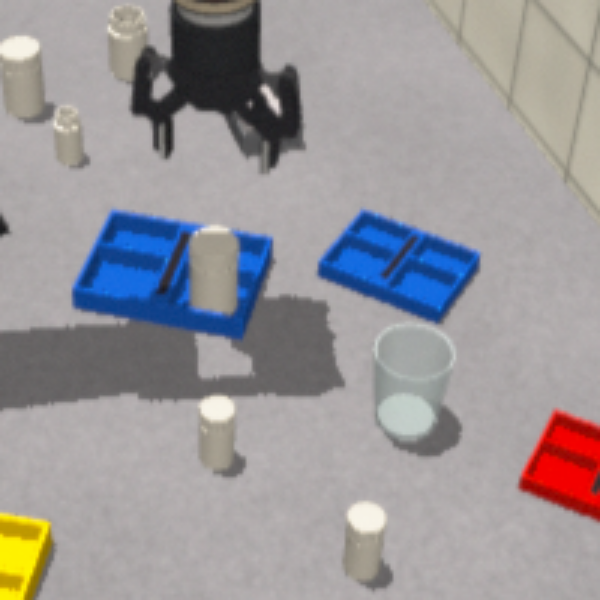

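Jar 1 stands in the L- bay. Next is vial v1.

Call:
step_arm(deltas=[[-0.03,0.008,0.0,0.009,-0.001,0,-1],[-0.075,0.021,0.005,0.009,-0.001,0,-1],[-0.12,0.033,0.01,0.009,-0.001,0,-1],[-0.16,0.045,0.012,0.009,-0.001,0,-1],[-0.18,0.05,0.012,0.009,-0.001,0,-1],[-0.186,0.052,0.012,0.009,-0.001,0,-1],[-0.186,0.052,0.03,0.009,-0.001,0,-1],[-0.186,0.052,0.06,0.009,-0.001,0,-1]])

```text
time: 7.45
tool_pos: [0.4801, -0.2248, 0.1086]
tool_rot: [-0.001, 0.873, 0.487, -0.002]
contact_force: [-0.5, -0.5, -0.9]
gripper_width: 0.999
```

```bash
python3 -c "
from h import *
go('v1',.036)"
```

```text
v1 d [0.0006 0.0015 0.0726] rot [-0.0041  0.002   0.0002] t 7.45 pos [ 0.4801 -0.2248  0.1086] w 0.999
```

Call:
step_arm(deltas=[[0.001,0.001,0.025,0,0,0,-1],[0.001,0.001,0.05,0,0,0,-1],[0.001,0.001,0.067,0,0,0,-1],[0.001,0.001,0.073,0,0,0,-1],[0.001,0.001,0.073,0,0,0,-1],[0.001,0.001,0.073,0,0,0,1],[0.001,0.001,0.073,0,0,0,1],[0.001,0.001,0.073,0,0,0,1],[0.001,0.001,0.073,0,0,0,1],[0.001,0.001,0.073,0,0,0,1],[0.001,0.001,0.073,0,0,0,1],[0.001,0.001,0.073,0,0,0,1],[0.001,0.001,0.073,0,0,0,1],[0.001,0.001,0.073,0,0,0,1],[0.001,0.001,0.073,0,0,0,1]])

```text
time: 8.95
tool_pos: [0.4805, -0.2247, 0.0361]
tool_rot: [-0.002, 0.873, 0.487, -0.002]
contact_force: [0.1, 0.4, 5.5]
gripper_width: 0.318
```

```bash
python3 -c "
from h import *
go('S-',.18)
im=manip.grab_frame('side')
cv2.imwrite('pics/g5.png',cv2.resize(im[150:300,200:350,::-1],None,fx=3,fy=3))"
```

```text
S- d [ 0.2447 -0.0534 -0.1442] rot [-0.0054  0.0025  0.0002] t 8.95 pos [ 0.4805 -0.2247  0.0361] w 0.318
```

View pics/g5.png

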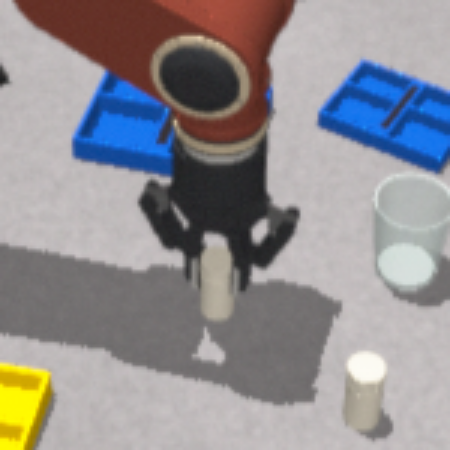

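Vial v1 is gripped at about 27 mm opening. Next: lift and carry it to S-, passing over jar 1, with the vial bottom about 0.14 up.

Call:
step_arm(deltas=[[0,0,-0.01,0,0,0,1],[0,0,-0.04,0,0,0,1],[0,0,-0.08,0,0,0,1],[0,0,-0.12,0,0,0,1],[0.01,-0.002,-0.14,0,0,0,1],[0.035,-0.008,-0.144,0,0,0,1],[0.07,-0.015,-0.144,0,0,0,1],[0.11,-0.024,-0.144,0,0,0,1],[0.15,-0.033,-0.144,0,0,0,1],[0.19,-0.041,-0.144,0,0,0,1],[0.22,-0.048,-0.144,0,0,0,1],[0.238,-0.052,-0.144,0,0,0,1],[0.245,-0.053,-0.144,0,0,0,1],[0.245,-0.053,-0.144,0,0,0,1],[0.245,-0.053,-0.144,0,0,0,1]])

```text
time: 10.5
tool_pos: [0.564, 0.0112, 0.1786]
tool_rot: [-0.003, 0.873, 0.487, -0.003]
contact_force: [0.0, -0.7, -1.2]
gripper_width: 0.323
```

```bash
python3 -c "
from h import *
go('S-',.041)
im=manip.grab_frame('side')
cv2.imwrite('pics/g6.png',cv2.resize(im[90:290,200:400,::-1],None,fx=3,fy=3))"
```

```text
S- d [0.001  0.0014 0.1376] rot [-0.0079  0.0033 -0.0003] t 10.5 pos [0.564  0.0112 0.1786] w 0.323
```

View pics/g6.png

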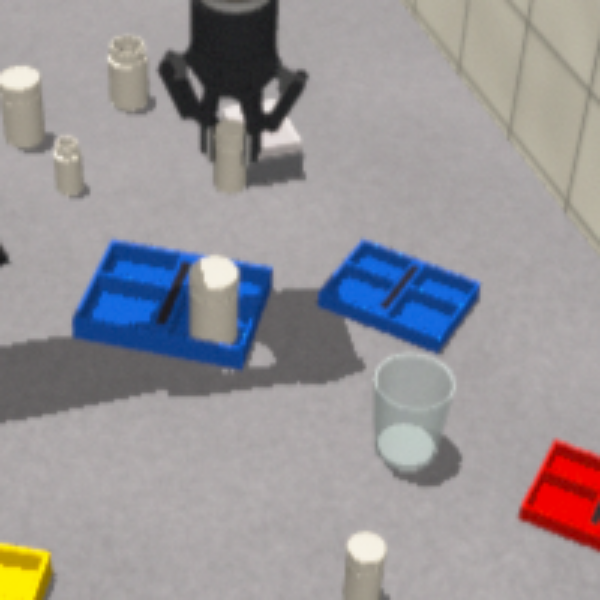

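Call:
step_arm(deltas=[[0.001,0.001,0.02,-0.008,0.003,0,1],[0.001,0.001,0.055,-0.008,0.003,0,1],[0.001,0.001,0.09,-0.008,0.003,0,1],[0.001,0.001,0.118,-0.008,0.003,0,1],[0.001,0.001,0.131,-0.008,0.003,0,1],[0.001,0.001,0.137,-0.008,0.003,0,1],[0.001,0.001,0.138,-0.008,0.003,0,1],[0.001,0.001,0.138,-0.008,0.003,0,1]])

```text
time: 11.35
tool_pos: [0.566, 0.0122, 0.0424]
tool_rot: [0.001, 0.873, 0.487, 0.001]
contact_force: [-0.2, -0.3, -0.9]
gripper_width: 0.325
```

```bash
python3 -c "
from h import *
go('S-',.04)
im=manip.grab_frame('side')
cv2.imwrite('pics/g7.png',cv2.resize(im[120:240,200:320,::-1],None,fx=4,fy=4))"
```

```text
S- d [-0.0013 -0.0009  0.0024] rot [ 0.0031 -0.0016 -0.    ] t 11.35 pos [0.566  0.0122 0.0424] w 0.325
```

View pics/g7.png

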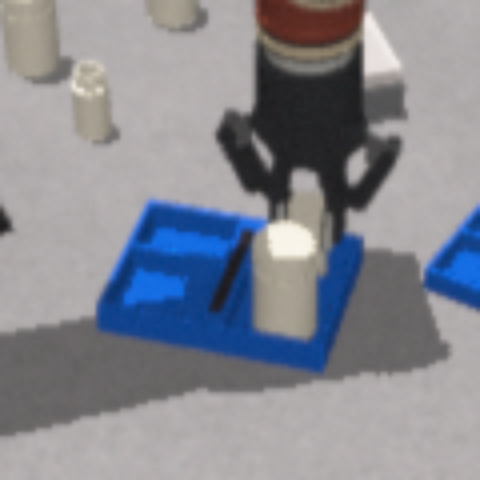

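Call:
step_arm(deltas=[[-0.001,-0.001,0.002,0,0,0,1],[-0.001,-0.001,0.0025,0,0,0,1],[-0.001,-0.001,0.0025,0,0,0,0.6],[-0.001,-0.001,0.0025,0,0,0,0.2],[-0.001,-0.001,0.0025,0,0,0,-0.3],[-0.001,-0.001,0.0025,0,0,0,-1],[-0.001,-0.001,0.0025,0,0,0,-1],[-0.001,-0.001,0.0025,0,0,0,-1],[-0.001,-0.001,-0.02,0,0,0,-1],[-0.001,-0.001,-0.06,0,0,0,-1],[-0.001,-0.001,-0.1,0,0,0,-1],[-0.001,-0.001,-0.12,0,0,0,-1],[-0.001,-0.001,-0.12,0,0,0,-1]])

```text
time: 12.7
tool_pos: [0.5659, 0.0119, 0.1655]
tool_rot: [0.003, 0.873, 0.487, 0.004]
contact_force: [-1.0, 0.5, 0.7]
gripper_width: 0.999
```

```bash
python3 -c "
from h import *
go('v2',.15)
im=manip.grab_frame('side')
cv2.imwrite('pics/g8.png',cv2.resize(im[90:290,200:400,::-1],None,fx=3,fy=3))"
```

```text
v2 d [-0.3275  0.1953  0.0157] rot [ 0.0081 -0.0041  0.0003] t 12.7 pos [0.5659 0.0119 0.1655] w 0.999
```

View pics/g8.png

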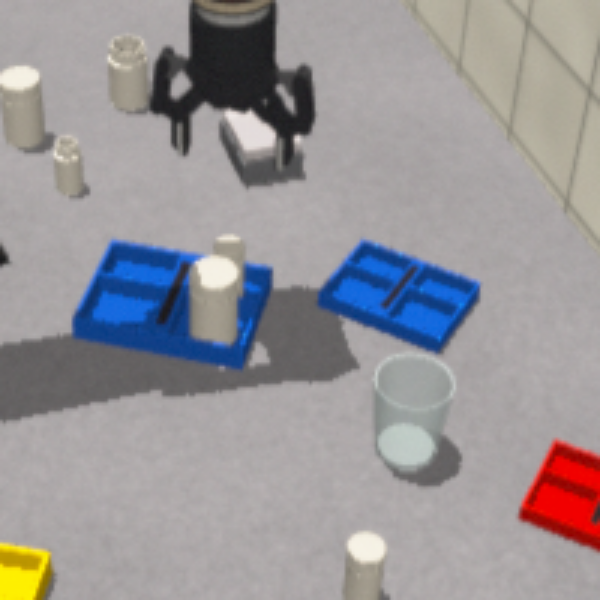

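Both stand in their bays. Next is vial v2.

Call:
step_arm(deltas=[[-0.03,0.018,0,0.008,-0.004,0,-1],[-0.07,0.042,0,0.008,-0.004,0,-1],[-0.11,0.066,0,0.008,-0.004,0,-1],[-0.15,0.089,0,0.008,-0.004,0,-1],[-0.19,0.113,0,0.008,-0.004,0,-1],[-0.23,0.137,0,0.008,-0.004,0,-1],[-0.27,0.161,0.005,0.008,-0.004,0,-1],[-0.305,0.182,0.01,0.008,-0.004,0,-1],[-0.322,0.192,0.015,0.008,-0.004,0,-1],[-0.327,0.195,0.02,0.008,-0.004,0,-1],[-0.327,0.195,0.04,0.008,-0.004,0,-1],[-0.327,0.195,0.055,0.008,-0.004,0,-1],[-0.327,0.195,0.055,0.008,-0.004,0,-1]])

```text
time: 14.05
tool_pos: [0.5557, -0.3654, 0.1013]
tool_rot: [-0.006, 0.873, 0.488, -0.005]
contact_force: [0.1, 0.9, -0.7]
gripper_width: 0.999
```

```bash
python3 -c "
from h import *
go('v2',.036)"
```

```text
v2 d [-0.0009  0.0068  0.0652] rot [-0.015   0.0021  0.0017] t 14.05 pos [ 0.5557 -0.3654  0.1013] w 0.999
```

Call:
step_arm(deltas=[[0,0.006,0.02,-0.015,0.002,0.002,-1],[-0.001,0.007,0.03,-0.015,0.002,0.002,-1],[-0.001,0.007,0.03,-0.015,0.002,0.002,-1],[-0.001,0.007,0.03,-0.015,0.002,0.002,-1]])

```text
time: 14.45
tool_pos: [0.5627, -0.3726, 0.0759]
tool_rot: [0.003, 0.874, 0.487, 0.001]
contact_force: [0.4, -0.1, 0.2]
gripper_width: 1.003
```

```bash
python3 -c "
from h import *
go('v2',.036)
im=manip.grab_frame('side')
cv2.imwrite('pics/g9.png',cv2.resize(im[190:340,240:390,::-1],None,fx=3,fy=3))"
```

```text
v2 d [ 0.0015 -0.0042  0.0399] rot [ 0.0072  0.0014 -0.0012] t 14.45 pos [ 0.5627 -0.3726  0.0759] w 1.003
```

View pics/g9.png

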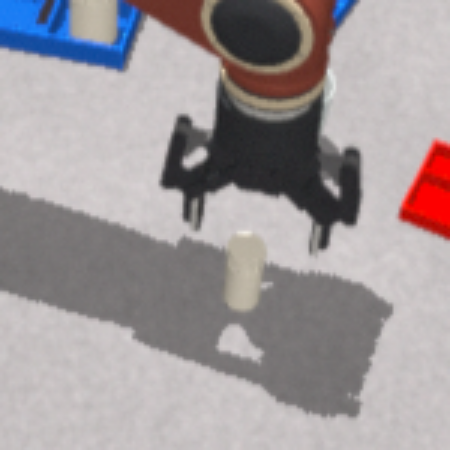

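Call:
step_arm(deltas=[[0.001,-0.003,0.015,0.004,0.001,-0.001,-1],[0.001,-0.003,0.032,0.004,0.001,-0.001,-1],[0.001,-0.003,0.04,0.004,0.001,-0.001,-1],[0.001,-0.003,0.04,0.004,0.001,-0.001,-1],[0.001,-0.003,0.04,0.004,0.001,-0.001,1],[0.001,-0.003,0.04,0.004,0.001,-0.001,1],[0.001,-0.003,0.04,0.004,0.001,-0.001,1],[0.001,-0.003,0.04,0.004,0.001,-0.001,1],[0.001,-0.003,0.04,0.004,0.001,-0.001,1],[0.001,-0.003,0.04,0.004,0.001,-0.001,1],[0.001,-0.003,0.04,0.004,0.001,-0.001,1],[0.001,-0.003,0.04,0.004,0.001,-0.001,1],[0.001,-0.003,0.04,0.004,0.001,-0.001,1],[0.001,-0.003,0.04,0.004,0.001,-0.001,1]])

```text
time: 15.9
tool_pos: [0.5614, -0.3712, 0.0367]
tool_rot: [0.002, 0.874, 0.487, 0.001]
contact_force: [0.2, 0.3, 5.7]
gripper_width: 0.327
```

```bash
python3 -c "
from h import *
go('S+',.18)
im=manip.grab_frame('side')
cv2.imwrite('pics/g10.png',cv2.resize(im[190:340,240:390,::-1],None,fx=3,fy=3))"
```

```text
S+ d [ 0.3269 -0.288  -0.1451] rot [ 0.0052  0.0007 -0.0007] t 15.9 pos [ 0.5614 -0.3712  0.0367] w 0.327
```

View pics/g10.png

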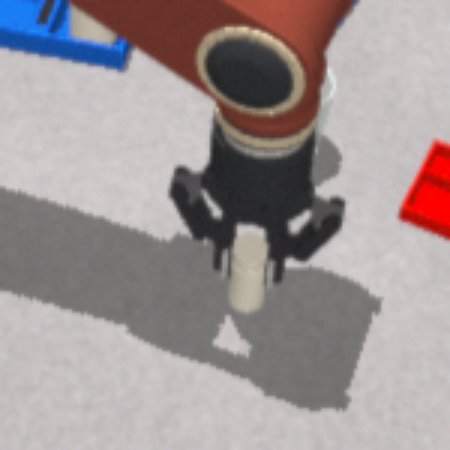

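The vial is gripped and upright. Next: carry it to S+.

Call:
step_arm(deltas=[[0,0,-0.01,0,0,0,1],[0,0,-0.04,0,0,0,1],[0,0,-0.08,0,0,0,1],[0,0,-0.12,0,0,0,1],[0.01,-0.009,-0.14,0,0,0,1],[0.03,-0.026,-0.145,0,0,0,1],[0.06,-0.053,-0.145,0,0,0,1],[0.09,-0.079,-0.145,0,0,0,1],[0.12,-0.106,-0.145,0,0,0,1],[0.15,-0.132,-0.145,0,0,0,1],[0.18,-0.159,-0.145,0,0,0,1],[0.21,-0.185,-0.145,0,0,0,1],[0.24,-0.211,-0.145,0,0,0,1],[0.27,-0.238,-0.145,0,0,0,1],[0.298,-0.263,-0.145,0,0,0,1],[0.315,-0.278,-0.145,0,0,0,1],[0.324,-0.286,-0.145,0,0,0,1],[0.327,-0.288,-0.145,0.005,0,0,1],[0.327,-0.288,-0.145,0.005,0,0,1],[0.327,-0.288,-0.145,0.005,0,0,1]])

```text
time: 17.95
tool_pos: [0.4878, 0.0582, 0.1794]
tool_rot: [-0.0, 0.874, 0.486, -0.001]
contact_force: [0.1, 0.0, -1.7]
gripper_width: 0.325
```

```bash
python3 -c "
from h import *
go('S+',.041)
im=manip.grab_frame('side')
cv2.imwrite('pics/g11.png',cv2.resize(im[90:290,180:380,::-1],None,fx=3,fy=3))"
```

```text
S+ d [0.0007 0.     0.1384] rot [-0.0014  0.001  -0.0019] t 17.95 pos [0.4878 0.0582 0.1794] w 0.325
```

View pics/g11.png

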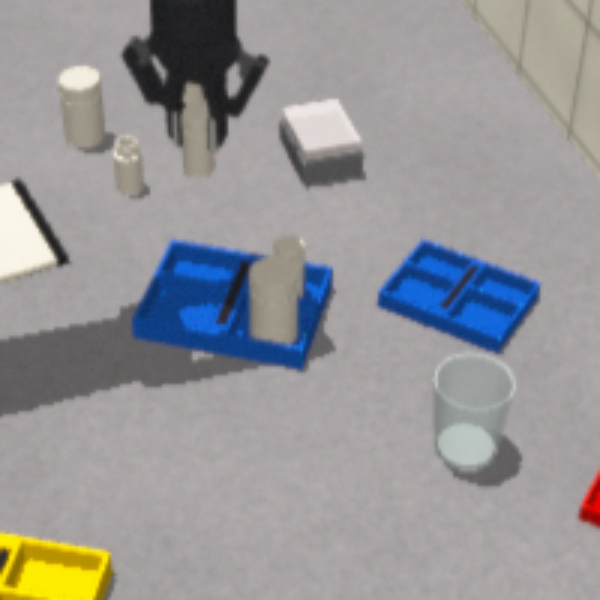

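Call:
step_arm(deltas=[[0,0,0.02,0,0,0,1],[0,0,0.055,0,0,0,1],[0,0,0.09,0,0,0,1],[0,0,0.118,0,0,0,1],[0,0,0.131,0,0,0,1],[0,0,0.136,0,0,0,1],[0,0,0.138,0,0,0,1],[0,0,0.138,0,0,0,1]])

```text
time: 18.8
tool_pos: [0.4886, 0.059, 0.0428]
tool_rot: [0.0, 0.874, 0.487, 0.0]
contact_force: [0.5, 0.2, -0.9]
gripper_width: 0.318
```

```bash
python3 -c "
from h import *
go('S+',.04)
im=manip.grab_frame('side')
cv2.imwrite('pics/g12.png',cv2.resize(im[120:240,200:320,::-1],None,fx=4,fy=4))"
```

```text
S+ d [-0.0005 -0.0004  0.0028] rot [ 0.0007 -0.0007 -0.001 ] t 18.8 pos [0.4886 0.059  0.0428] w 0.318
```

View pics/g12.png

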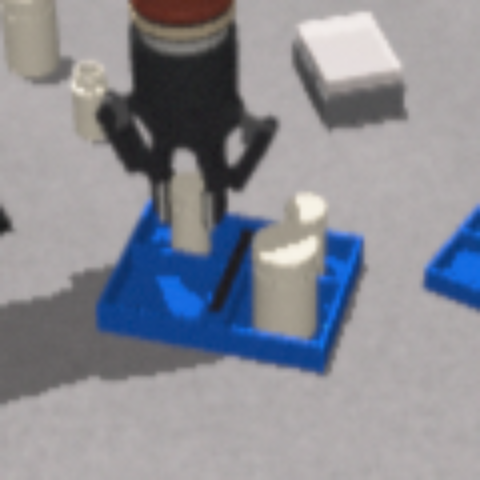

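Call:
step_arm(deltas=[[0,0,0.002,0,0,0,1],[0,0,0.0025,0,0,0,1],[0,0,0.0025,0,0,0,0.6],[0,0,0.0025,0,0,0,0.2],[0,0,0.0025,0,0,0,-0.3],[0,0,0.0025,0,0,0,-1],[0,0,0.0025,0,0,0,-1],[0,0,0.0025,0,0,0,-1],[0,0,-0.02,0,0,0,-1],[0,0,-0.06,0,0,0,-1],[0,0,-0.1,0,0,0,-1],[0,0,-0.12,0,0,0,-1],[0,0,-0.12,0,0,0,-1]])

```text
time: 20.15
tool_pos: [0.4901, 0.0591, 0.1659]
tool_rot: [0.002, 0.873, 0.487, 0.003]
contact_force: [0.3, 0.5, -0.3]
gripper_width: 1.0
```

```bash
python3 -c "
from h import *
go('jarL',.16)
im=manip.grab_frame('side')
cv2.imwrite('pics/g13.png',cv2.resize(im[90:290,180:380,::-1],None,fx=3,fy=3))"
```

```text
jarL d [ 0.2072 -0.2053  0.0054] rot [ 0.0057 -0.0036 -0.0006] t 20.15 pos [0.4901 0.0591 0.1659] w 1.0
```

View pics/g13.png

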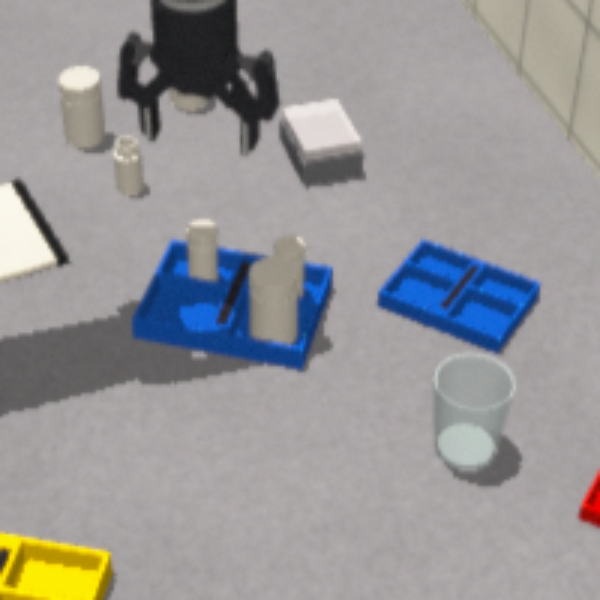

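Three are placed. Next is the last jar (jarL), approaching at TCP height 0.16 so the fingers clear the open vial.

Call:
step_arm(deltas=[[0.02,-0.02,0,0,0,0,-1],[0.05,-0.05,0,0,0,0,-1],[0.08,-0.08,0,0,0,0,-1],[0.11,-0.11,0,0,0,0,-1],[0.14,-0.14,0,0,0,0,-1],[0.17,-0.168,0,0,0,0,-1],[0.19,-0.188,0.003,0,0,0,-1],[0.203,-0.201,0.005,0.003,-0.002,0,-1],[0.207,-0.205,0.005,0.003,-0.002,0,-1],[0.207,-0.205,0.025,0.003,-0.002,0,-1],[0.207,-0.205,0.045,0.003,-0.002,0,-1],[0.207,-0.205,0.045,0.003,-0.002,0,-1],[0.207,-0.205,0.045,0.003,-0.002,0,-1]])

```text
time: 21.5
tool_pos: [0.4216, 0.3421, 0.1156]
tool_rot: [-0.001, 0.874, 0.486, -0.003]
contact_force: [0.7, -0.6, 0.4]
gripper_width: 1.002
```

```bash
python3 -c "
from h import *
go('jarL',.042)
im=manip.grab_frame('side')
cv2.imwrite('pics/g14.png',cv2.resize(im[70:190,150:290,::-1],None,fx=4,fy=4))"
```

```text
jarL d [0.0029 0.0022 0.0736] rot [-0.0054  0.0048 -0.0015] t 21.5 pos [0.4216 0.3421 0.1156] w 1.002
```

View pics/g14.png

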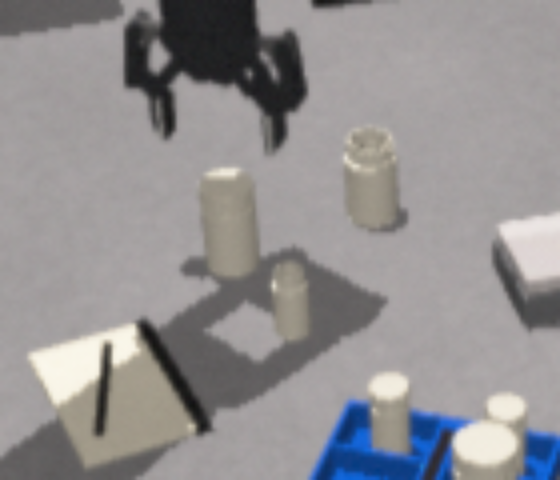

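Call:
step_arm(deltas=[[0.002,0.002,0.02,-0.003,0.003,-0.001,-1],[0.002,0.002,0.045,-0.003,0.003,-0.001,-1],[0.002,0.002,0.065,-0.003,0.003,-0.001,-1],[0.002,0.002,0.073,-0.003,0.003,-0.001,-1],[0.002,0.002,0.073,-0.003,0.003,-0.001,-1],[0.002,0.002,0.073,-0.003,0.003,-0.001,1],[0.002,0.002,0.073,-0.003,0.003,-0.001,1],[0.002,0.002,0.073,-0.003,0.003,-0.001,1],[0.002,0.002,0.073,-0.003,0.003,-0.001,1],[0.002,0.002,0.073,-0.003,0.003,-0.001,1],[0.002,0.002,0.073,-0.003,0.003,-0.001,1],[0.002,0.002,0.073,-0.003,0.003,-0.001,1],[0.002,0.002,0.073,-0.003,0.003,-0.001,1]])

```text
time: 22.85
tool_pos: [0.4253, 0.3445, 0.0453]
tool_rot: [-0.001, 0.873, 0.487, 0.001]
contact_force: [-1.6, 0.1, 5.8]
gripper_width: 0.512
```

```bash
python3 -c "
from h import *
go('L+',.18)
im=manip.grab_frame('side')
cv2.imwrite('pics/g15.png',cv2.resize(im[70:190,150:290,::-1],None,fx=4,fy=4))"
```

```text
L+ d [-0.2699  0.2033 -0.1355] rot [-0.0005 -0.0027  0.0004] t 22.85 pos [0.4253 0.3445 0.0453] w 0.512
```

View pics/g15.png

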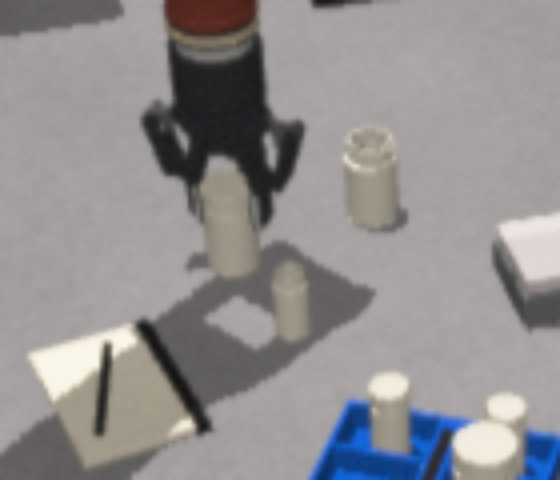

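Call:
step_arm(deltas=[[0,0,-0.01,0,0,0,1],[0,0,-0.035,0,0,0,1],[0,0,-0.07,0,0,0,1],[0,0,-0.105,0,0,0,1],[-0.008,0.006,-0.128,0,0,0,1],[-0.025,0.019,-0.135,0,0,0,1],[-0.05,0.038,-0.135,0,0,0,1],[-0.08,0.06,-0.135,0,0,0,1],[-0.11,0.083,-0.135,0,0,0,1],[-0.14,0.105,-0.135,0,0,0,1],[-0.17,0.128,-0.135,0,0,0,1],[-0.2,0.151,-0.135,0,0,0,1],[-0.23,0.173,-0.135,0,0,0,1],[-0.252,0.19,-0.135,0,0,0,1],[-0.265,0.2,-0.135,0,0,0,1],[-0.27,0.203,-0.135,0,0,0,1],[-0.27,0.203,-0.135,0,0,0,1],[-0.27,0.203,-0.135,0,0,0,1],[-0.27,0.203,-0.135,0,0,0,1]])

```text
time: 24.8
tool_pos: [0.4553, 0.0081, 0.1782]
tool_rot: [-0.001, 0.873, 0.488, -0.0]
contact_force: [-0.4, -0.2, -1.6]
gripper_width: 0.509
```

```bash
python3 -c "
from h import *
go('L+',.05)
im=manip.grab_frame('side')
cv2.imwrite('pics/g16.png',cv2.resize(im[90:250,180:340,::-1],None,fx=3,fy=3))"
```

```text
L+ d [0.0002 0.0013 0.1282] rot [-0.0017 -0.0007  0.0016] t 24.8 pos [0.4553 0.0081 0.1782] w 0.509
```

View pics/g16.png

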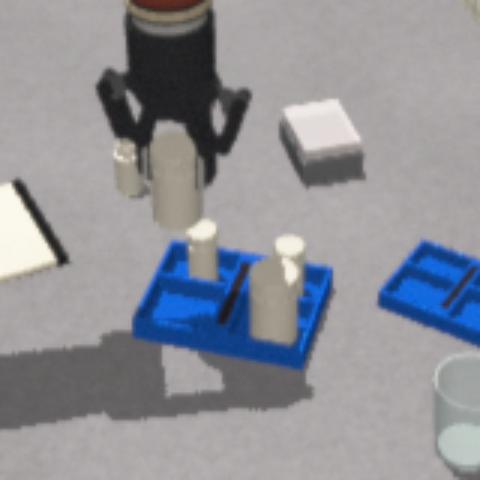

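Call:
step_arm(deltas=[[0,0.001,0.02,0,0,0,1],[0,0.001,0.05,0,0,0,1],[0,0.001,0.08,0,0,0,1],[0,0.001,0.107,0,0,0,1],[0,0.001,0.12,0,0,0,1],[0,0.001,0.126,0,0,0,1],[0,0.001,0.127,0,0,0,1],[0,0.001,0.127,0,0,0,1]])

```text
time: 25.65
tool_pos: [0.4573, 0.0068, 0.0525]
tool_rot: [-0.0, 0.873, 0.487, 0.001]
contact_force: [-0.6, 0.8, -0.6]
gripper_width: 0.511
```

```bash
python3 -c "
from h import *
go('L+',.049)
im=manip.grab_frame('side')
cv2.imwrite('pics/g17.png',cv2.resize(im[120:240,200:320,::-1],None,fx=4,fy=4))"
```

```text
L+ d [ 0.0003 -0.0013  0.0035] rot [ 0.0006 -0.0014  0.0005] t 25.65 pos [0.4573 0.0068 0.0525] w 0.511
```

View pics/g17.png

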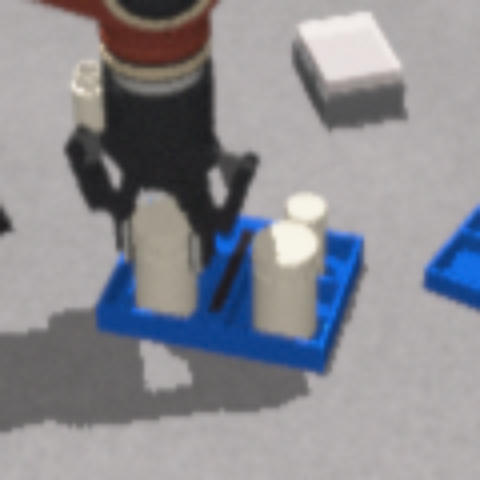

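Call:
step_arm(deltas=[[0,-0.001,0.002,0,0,0,1],[0,-0.001,0.003,0,0,0,1],[0,-0.001,0.003,0,0,0,1],[0,-0.001,0.003,0,0,0,0.4],[0,-0.001,0.003,0,0,0,-0.3],[0,-0.001,0.003,0,0,0,-1],[0,-0.001,0.003,0,0,0,-1],[0,-0.001,0.003,0,0,0,-1],[0,-0.001,0.003,0,0,0,-1],[0,-0.001,-0.02,0,0,0,-1],[0,-0.001,-0.06,0,0,0,-1],[0,-0.001,-0.1,0,0,0,-1],[0,-0.001,-0.14,0,0,0,-1],[0,-0.001,-0.18,0,0,0,-1],[-0.04,-0.001,-0.2,0,0,0,-1],[-0.08,-0.001,-0.2,0,0,0,-1],[-0.12,-0.001,-0.2,0,0,0,-1],[-0.16,-0.001,-0.2,0,0,0,-1],[-0.2,-0.001,-0.2,0,0,0,-1],[-0.2,-0.001,-0.2,0,0,0,-1]])

```text
time: 27.7
tool_pos: [0.3486, -0.1661, 0.2512]
tool_rot: [-0.0, 0.875, 0.484, -0.001]
contact_force: [0.7, 0.7, 0.2]
gripper_width: 1.003
```

```bash
python3 -c "
from h import *
s=manip.state();print(s['tool_pos'],s['time'],s['gripper_width'])
for n in('side','top'): cv2.imwrite('pics/e_%s.png'%n,manip.grab_frame(n)[:,:,::-1])
a=cv2.resize(cv2.imread('pics/e_side.png')[90:290,150:350],(400,400));b=cv2.resize(cv2.imread('pics/e_top.png')[100:270,80:250],(400,400))
cv2.imwrite('pics/e.png',np.hstack([a,b]))"
```

```text
[ 0.34864562 -0.16610129  0.2511531 ] 27.7 1.0031937758289649
```

View pics/e.png

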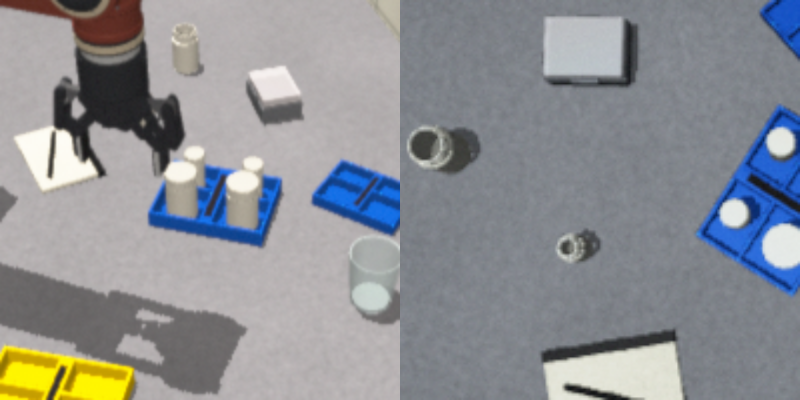

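View pics/e_top.png

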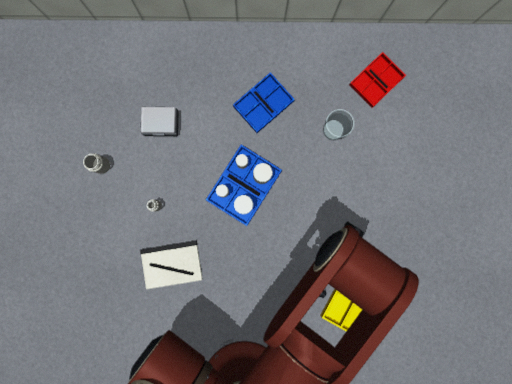

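The final top view shows four cap discs in the four bays, at (262,173), (243,204), (242,160) and (222,190). The bystanders are where they started. I'll check the caps in the carrier frame and hand in.

```bash
python3 - <<'E'
from h import *
im=cv2.imread("pics/e_top.png");hsv=cv2.cvtColor(im,cv2.COLOR_BGR2HSV)
m=((hsv[:,:,2]>180)&(hsv[:,:,1]<60)).astype(np.uint8)
for n,u,v,z in[("j",262,173,.084),("j",243,204,.084),("v",242,160,.068),("v",222,190,.068)]:
    w=np.zeros_like(m);w[v-12:v+13,u-12:u+13]=1;k=cv2.connectedComponents(m*w)[1];w=(k==k[v,u]).astype(np.uint8)
    M=cv2.moments(w,True);P=ray("top",M['m10']/M['m00'],M['m01']/M['m00'],z)[:2]-c0
    print(n,(P@cx_).round(4),(P@cy_).round(4),"diam",(2*np.sqrt(M['m00']/np.pi)*(1.1047-z)/f("top")).round(4))
a=cv2.imread("pics/top0.png");d=cv2.absdiff(a,im).max(2)
for n,(u,v) in dict(oj=(93,162),ov=(154,205),bk=(338,124),tb=(159,121)).items(): print(n,np.percentile(d[v-18:v+18,u-18:u+18],99))
manip.job_done()
E
```

```text
j -0.0253 -0.0467 diam 0.0448
j -0.0273 0.0442 diam 0.0456
v 0.0355 -0.0462 diam 0.0289
v 0.0365 0.043 diam 0.0289
oj 12.0
ov 11.049999999999955
bk 12.0
tb 12.0
the job is handed in; nothing more can be done
```

All four capped containers are in the large blue carrier, one to a bay, and I handed the job in; it reports no verdict. The robot's clock stood at about 27.8 s, against the 109 s limit.

- **Positions:** in the last top view each cap centre was within about 2 mm of its bay centre, with the measured cap sizes as expected. I assumed the caps at the height they have when standing on the bay floor. I did not measure the underside heights separately, but the gripper heights at release and the side view agree with that.
- **Upright and released:** both last views show all four upright, with the gripper open and clear of them.
- **Left alone:** the open jar, open vial, beaker and tip box showed no change from the start picture beyond small pixel differences.
- **Disagreements:** the arm's measured position lagged by up to 7 mm once, on the way to the second vial. I corrected it before gripping. No other check failed.

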